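# Make up two polishing trays at the goldsmith's bench

### The arm

A 7-joint arm with a two-finger parallel gripper is mounted at the origin on the work surface. World frame = base frame: x ahead of the robot, y to its left, z up, the work surface at z = 0. Lengths are in m, angles in degrees, forces in N, time in s.
With the tool pointing down it reaches from about 0.425 to 0.875 m from the base axis. Payload 4.7 kg.
Tool frame: the origin (TCP) lies on the centre line of the jaws, within the pads' length; the fingertips stand 11 mm ahead of it and the grasp point (between the pads) lies 8 mm behind it (finger_overhang is the x of the fingertips in the tool frame, in m); x points along the fingers, z is the direction in which the jaws open and shut, and the axes are right-handed (so a half turn about x gives the same grasp; the last joint's range is limited). The gripper opens to 87 mm and grips with 3 to 60 N. Pads are 19 mm wide; open, the fingers measure 117 mm over their backs; the gripper's body (75 mm by 190 mm) begins 51 mm behind the grasp point.
Start: joints at [-72.015, 18.392, -4.016, 83.108, 1.295, 78.541, -3.26], TCP at [0.192, 0.621, 0.204] pointing down, gripper open.
Joint ranges: [-163.93, 163.93], [-17.29, 119.83], [-79.2, 71.16], [3.27, 140.29], [-89.18, 269.18], [5.43, 117.66], [-154.24, 154.24]. Speed limits (degrees/s): [147.25, 147.25, 180, 180, 180, 180, 180].

### API

Orientations are given as [roll, pitch, yaw] about the fixed x, y, z axes, in that order (R = Rz(yaw) Ry(pitch) Rx(roll)).
In Python, from cell import get_obs, read_camera, sign_off, cut_out, finger_overhang gives the robot as it stands.
- The arm moves only by the tool servo_tool, never from a script. Its argument "rows" is one flat list of numbers, 5 for each row, row after row: the shift along the world's x, y, z in mm, then the turn about the world's z in degrees, then the closure, from 0 (fully open) to 1 (shut). A call has 1 to 10 rows; each row is the pose to reach, as a shift and turn from the pose commanded when the call began; what a row does not reach only later rows make up. A row lasts 1/12 s, in which the tool goes at most 41.7 mm and 7.16 degrees, less where a joint would pass 70% of its speed; a pose out of reach is approached as far as the arm can. A call with a gripper value outside its range is refused whole. The fingers move at their own pace and stop on an object; "force" is the grip in N (left out, the last holds). Time passes only in rows, so rows that repeat a pose let the fingers close. It gives the time, the measured TCP pose, the force and the opening at its end, in the units of the state.
- get_obs(): the state, without advancing time (a new reading comes with each control period).
- read_camera(name): name is "side" or "top" or "wrist"; returns a dict with "frame" (480x640x3 uint8, blue, green, red), "range_z" (480x640 float32, m along the optical axis (not along the pixel's ray), 0 where there is no reading), "intrinsics" (3x3 intrinsics, pixels), "cam_to_world" (4x4, takes a point from camera to world coordinates); the wrist camera has in their place "tool_from_camera" (4x4, takes a point from camera to tool coordinates, whose origin is the TCP and whose axes are the tool frame's). Camera axes: x right, y down, z forward; pixel columns grow to the right and rows downward; lengths in m; the calibration is good to about 2 mm. A picture is of the moment at which its call begins: read the wrist's pose just before it.
- sign_off(): hands the job in, once; it reports no verdict.
Trained networks look in a picture, given as the dict that the camera call returned (one of the last four; its "shot" number tells which), for a name from the list of things; names that differ only in an ending like _2 or _b are one class to them, and where a whole thing is asked for, a point or a joint stands for the part that bears it (a point fixed in the world has none). Each returns a list of dicts, best first, with "score" (0 to 1); they miss things now and then, are a little off and sometimes report something else, mostly with a low value. They report only what shows in the picture. A call takes as long as a camera call. They do not tell look-alikes from the thing itself.
- cut_out(name, picture): "pixels" (480x640 bool, what is visible of it) and "extent" ([centre column, centre row, width, height] in pixels, round what is visible of it).
The state is a dict: "time_s": time; "qpos": joint angles; "joint_velocities": joint speeds; "effort": joint torques, N m; "tool_pos": TCP position; "tool_rot": TCP orientation; "force": force on the tool from outside, world axes, zero at the start; "wrist_torque": the same for the moment, N m; "grip_width": finger opening in m.
Only numpy, scipy, OpenCV 4.12 (cv2) and the standard library are available. Lean on these libraries where they do the work, as an engineer would, in place of code of your own. Each camera call takes 0.05 s, during which the arm holds its last target.

### The job

Make up the two polishing jobs from the things on the bench: the blue tray gets the brass napkin ring with the brown and the red bar of compound, the yellow tray gets the steel beaker with the green bar. In each tray stand the metal piece upright and wholly on the round cork pad in the middle, and lay each bar flat in an end compartment of its own, so that compounds and work are kept apart. Set everything down rather than drop it, and leave the white bar and the spool of wire where they are.

Things in the scene. Friction and masses are not known exactly. Their poses are not given: they have to be found in the camera images.
- blue_tray: Blue loose tray (sizes in mm), 118 (x) x 228 (y), walls 4 thick, tops 14 above its underside. Three compartments in a row along y: middle (inside 110 x 100) centred on the origin, with a round cork pad 76 across, pad top 7 above the underside; two alike end ones (inside 110 along x, 56 along y, floor 4 above the underside) centred at y = +82 and -82: a bar fits lengthwise along x. Origin: centre of underside, z up.
- yellow_tray: Yellow loose tray (sizes in mm), 118 (x) x 228 (y), walls 4 thick, tops 14 above its underside. Three compartments in a row along y: middle (inside 110 x 100) centred on the origin, with a round cork pad 76 across, pad top 7 above the underside; two alike end ones (inside 110 along x, 56 along y, floor 4 above the underside) centred at y = +82 and -82: a bar fits lengthwise along x. Origin: centre of underside, z up.
- brown_bar: Dark brown bar of polishing compound, a plain block 84 x 34 x 36 mm (long, wide, high), about 0.18 kg, with what is left of its off-white paper sleeve round one end (24 mm wide, on the +x half). Lies flat on the bench. Origin: centre of its underside; x along its 84 mm length, z up.
- red_bar: Red bar of polishing compound, a plain block 84 x 34 x 36 mm (long, wide, high), about 0.18 kg, with what is left of its off-white paper sleeve round one end (24 mm wide, on the +x half). Lies flat on the bench. Origin: centre of its underside; x along its 84 mm length, z up.
- green_bar: Dark green bar of polishing compound, a plain block 84 x 34 x 36 mm (long, wide, high), about 0.18 kg, with what is left of its off-white paper sleeve round one end (24 mm wide, on the +x half). Lies flat on the bench. Origin: centre of its underside; x along its 84 mm length, z up.
- white_bar: White bar of polishing compound, a plain block 84 x 34 x 36 mm (long, wide, high), about 0.18 kg, with what is left of its off-white paper sleeve round one end (24 mm wide, on the +x half). Lies flat on the bench. Origin: centre of its underside; x along its 84 mm length, z up. Not part of either job; stays where it is.
- napkin_ring: Brass napkin ring: a plain short tube standing on end, 46 mm across, 36 mm high, wall 3 mm, open at both ends, about 0.13 kg. Origin: centre of its lower end; z up along its axis.
- beaker: Small stainless steel beaker standing upright, mouth up: 38 mm across at the foot, widening to 46 mm at the rim, 55 mm high, about 0.1 kg. Origin: centre of its underside; z up along its axis.
- spool: Spool of copper wire standing on end: black flanges 50 mm across, 42 mm high. Origin: centre of its underside. Not part of either job; stays where it is.
There are look-alikes about, which are no part of the job. Leave any purple look-alike of the green_bar alone.

How it is judged (in metres and radians):
At the end, for the whole second after the job is handed in: Ring (blue tray) and beaker (yellow) upright on the pads, within 16 and 20 mm of centre; brown and red bar (blue), green bar (yellow) flat on the floor, one per end compartment, within 16 mm along and 14 mm across of its centre. All released, at rest; white bar and spool within 25 mm of their start (x of brown_bar in the frame of blue_tray between -0.016 and 0.016 m and (y of brown_bar in the frame of blue_tray between 0.068 and 0.096 m or y of brown_bar in the frame of blue_tray between -0.096 and -0.068 m) and z of brown_bar in the frame of blue_tray between 0.001 and 0.008 m and angle between each of brown_bar, red_bar, napkin_ring, green_bar, beaker, blue_tray, yellow_tray's own z axis and vertical below 0.1 rad and linear speed of each of brown_bar, red_bar, napkin_ring, green_bar, beaker, blue_tray, yellow_tray below 0.02 m/s and angular speed of each of brown_bar, red_bar, napkin_ring, green_bar, beaker, blue_tray, yellow_tray below 0.2 rad/s and x of red_bar in the frame of blue_tray between -0.016 and 0.016 m and (y of red_bar in the frame of blue_tray between 0.068 and 0.096 m or y of red_bar in the frame of blue_tray between -0.096 and -0.068 m) and z of red_bar in the frame of blue_tray between 0.001 and 0.008 m and horizontal distance between napkin_ring and blue_tray below 0.016 m and z of napkin_ring in the frame of blue_tray between 0.004 and 0.011 m and x of green_bar in the frame of yellow_tray between -0.016 and 0.016 m and (y of green_bar in the frame of yellow_tray between 0.068 and 0.096 m or y of green_bar in the frame of yellow_tray between -0.096 and -0.068 m) and z of green_bar in the frame of yellow_tray between 0.001 and 0.008 m and horizontal distance between beaker and yellow_tray below 0.02 m and z of beaker in the frame of yellow_tray between 0.004 and 0.011 m and distance of each of white_bar, spool from where it was at the start of the episode below 0.025 m); the robot touches nothing.
It fails at once if a bar or a metal piece is dropped (falls free by more than about 2 cm) ((linear speed of brown_bar above 0.65 m/s and contact force between brown_bar and the fingers below 0.02 N) or (linear speed of red_bar above 0.65 m/s and contact force between red_bar and the fingers below 0.02 N) or (linear speed of green_bar above 0.65 m/s and contact force between green_bar and the fingers below 0.02 N) or (linear speed of napkin_ring above 0.65 m/s and contact force between napkin_ring and the fingers below 0.02 N) or (linear speed of beaker above 0.65 m/s and contact force between beaker and the fingers below 0.02 N)).
It fails at once if the white bar or the spool is moved more than 25 mm (distance of any of white_bar, spool from where it was at the start of the episode above 0.025 m).
It also fails if it takes over 128 s, if anything falls off the work surface, if the arm or the gripper's body presses on something with over 40 N, if the wrist force passes 120 N, or if a joint passes its speed limit or range.

## Working session

There is one attempt and no reset: what is moved stays moved. The work goes in short steps, Python scripts to look and compute and a tool call to move; the robot and the scene stay as the last step left them, time stands still between calls to the robot, and variables do not carry over. Pictures are saved under pics/ and viewed, and the job is handed in when it is done.

Besides the shell and the picture viewer there is one more tool, called after "Request:" as name(argument=value, ...) on one line, values as JSON. servo_tool: Moves the arm, as the interface text tells. Its arguments: {"type":"object","properties":{"rows":{"type":"array"},"force":{"type":"number"}},"required":["rows"]}

```bash
ls; mkdir -p pics; python3 - <<'E'
from cell import *
import cv2,numpy as np
print(get_obs())
for n in ("side","top"):
    p=read_camera(n); cv2.imwrite(f"pics/{n}0.png",p["frame"]); np.savez(f"{n}0.npz",**{k:v for k,v in p.items()})
    print(n,p["intrinsics"].tolist(),p["cam_to_world"].tolist())
E
```

```text
pics
{'time_s': 0.0, 'qpos': array([-72.0131006 ,  18.43858507,  -4.01726906,  83.17556255,
         1.29442518,  78.54058649,  -3.26084388]), 'joint_velocities': array([ 0.08676847,  0.03356525,  0.05356571, -0.01549166, -0.04742262,
       -0.06522112, -0.06030508]), 'effort': array([-3.92361089e-04, -4.91282845e+01, -4.04031146e-01, -3.12536752e+01,
       -6.39715372e-02,  4.37125191e-02,  1.63965565e-04]), 'tool_pos': array([0.19183638, 0.62042507, 0.20336137]), 'tool_rot': array([-177.55142275,   89.89038589, -104.72786764]), 'force': array([ 0.06296729,  0.1502222 , -0.54018066]), 'wrist_torque': array([-0.00641704,  0.03433219,  0.01303835]), 'grip_width': 0.08721422064793502}
side [[572.9761273047649, 0.0, 321.42266951211707], [0.0, 572.9761273047649, 234.8231079518813], [0.0, 0.0, 1.0]] [[0.7346844802854747, -0.50685191725221, 0.4509321993442266, -0.0025313141686554557], [-0.6784028281371264, -0.551717083610974, 0.4851575645368732, -0.6282958582448124], [0.002883956173552181, -0.6623514124915568, -0.74918775294797, 0.9507925740973001], [0.0, 0.0, 0.0, 1.0]]
top [[447.4786542573477, 0.0, 317.631850670402], [0.0, 447.4786542573477, 245.5141374841995], [0.0, 0.0, 1.0]] [[0.016374667181883445, -0.9869850657343323, 0.15997609287664857, 0.39945513159890506], [-0.999793671879303, -0.014239099082698181, 0.014486605103108804, -0.05740957346940327], [-0.012020147452625668, -0.16018029864720773, -0.9870145834690126, 1.005338529504474], [0.0, 0.0, 0.0, 1.0]]
```

View pics/top0.png

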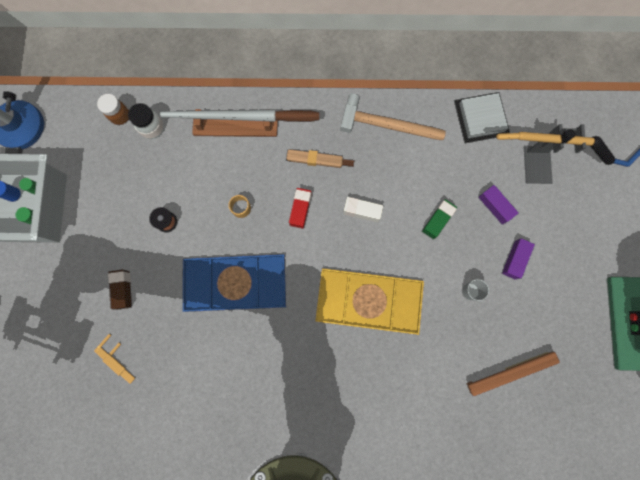

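View pics/side0.png

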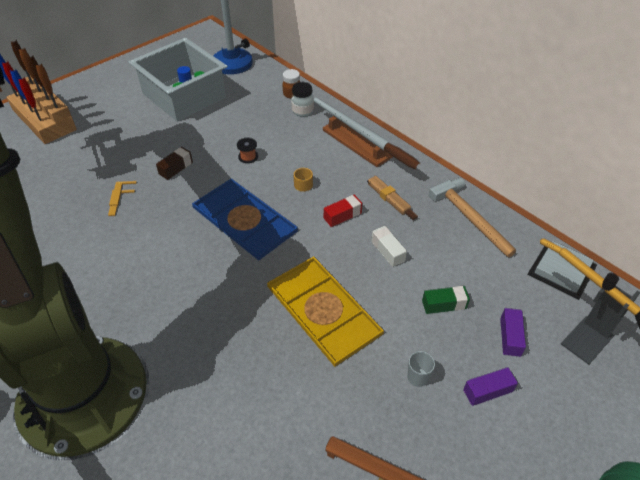

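The top view shows everything: blue tray (234,283), yellow tray (370,300), brown bar (120,289), red (300,207), green (440,218), white (364,207), ring (240,205), beaker (477,290) and spool (163,219). The purple look-alikes are at (498,204) and (518,258). Next I measure poses.

```bash
cat > h.py <<'E'
from cell import *
import cv2,numpy as np
def world(p,m,T=None):
    T=p["cam_to_world"] if T is None else T
    z=p["range_z"]; v,u=np.nonzero(m&(z>0)); z=z[v,u]; K=p["intrinsics"]
    c=np.stack([(u-K[0,2])*z/K[0,0],(v-K[1,2])*z/K[1,1],z,np.ones_like(z)])
    return (T@c)[:3].T
def fit(name,P):
    h=dict(tray=.014,bar=.036,ring=.036,aker=.055,pool=.042)[name[-4:] if name[-3:]!='bar' else 'bar']
    out={}
    med=P
    if 'bar' in name:
        t=P[abs(P[:,2]-h)<.006]
    elif 'tray' in name: t=P[P[:,2]<.03]
    else: t=P[abs(P[:,2]-h)<.006]
    (c,s,a)=cv2.minAreaRect((t[:,:2]*1000).astype(np.float32))
    if s[0]<s[1]: a+=90; s=s[::-1]
    a=(a+90)%180-90
    return np.round(c,1),np.round(s,1),round(a,1),np.round(np.percentile(P[:,2],[2,50,98])*1000,1),len(t)
NAMES="blue_tray yellow_tray brown_bar red_bar green_bar white_bar napkin_ring beaker spool".split()
E
python3 - <<'E'
from h import *
for n in ("top","side"):
    p=read_camera(n)
    for k in NAMES:
        for d in cut_out(k,p)[:4]:
            if d["score"]<.3: continue
            m=cv2.erode(d["pixels"].astype(np.uint8),np.ones((1,1)))>0
            P=world(p,m)
            try: print(n,k,round(d["score"],2),np.round(d["extent"],0),*fit(k,P), p["frame"][m].mean(0).round())
            except Exception as e: print(n,k,d["score"],d["extent"],e)
E
```

```text
top blue_tray 0.69 [234. 283.  99.  61.] [475.6 143.7] [228.8 120.6] -86.3 [-0.3  4.2 15. ] 5438 [94. 70. 55.]
top yellow_tray 0.65 [367. 304. 113.  62.] [ 439.1 -158.4] [228.6 120.5] 82.7 [-0.2  4.1 14.7] 5492 [ 72. 153. 189.]
top red_bar 0.69 [301. 210.  19.  43.] [645.1  -1.1] [84.5 34.2] -11.5 [ 4.5 35.1 38.8] 556 [ 85.  88. 177.]
top red_bar 0.41 [475. 291.  23.  16.] [ 463.8 -382.5] [41.9 39.5] -77.4 [-1.  26.6 55.7] 73 [114. 116. 112.]
top green_bar 0.89 [440. 221.  33.  41.] [ 623.3 -313.9] [85.1 34.3] -34.4 [ 9.  35.  39.2] 565 [ 92. 126.  86.]
top green_bar 0.85 [499. 204.  44.  38.] [ 659.1 -447.2] [83.9 37. ] 37.4 [ 1.6 34.5 39.1] 578 [128.  60. 102.]
top green_bar 0.75 [520. 260.  39.  41.] [ 536.1 -485.1] [83.6 35.6] -23.6 [-1.4 34.4 38.9] 618 [123.  62. 100.]
top white_bar 0.71 [364. 211.  42.  26.] [ 643.3 -142.5] [83.8 35.2] 77.6 [-0.7 35.  39.3] 569 [197. 204. 207.]
top napkin_ring 0.69 [239. 207.  21.  25.] [646.7 137.6] [45.8 40.8] 34.9 [ 1.8 25.7 37.6] 86 [ 74. 113. 139.]
top beaker 0.74 [476. 290.  28.  21.] [ 463.6 -382.1] [44.  42.5] 89.8 [-0.6 25.3 55.5] 70 [
[... 531 characters left out ...]
.5 33.1 39.1] 458 [ 58.  60. 132.]
side green_bar 0.94 [513. 332.  19.  48.] [ 658.  -448.5] [87.2 34.5] 38.9 [ 3.9 35.  39.4] 741 [117.  43.  82.]
side green_bar 0.81 [447. 299.  44.  27.] [ 622.2 -314.9] [83.1 36.3] -33.9 [ 3.3 34.  38.8] 647 [70. 97. 64.]
side green_bar 0.62 [490. 385.  47.  40.] [ 535.7 -486.7] [86.1 35.2] -24.1 [ 4.  34.9 39. ] 882 [116.  43.  81.]
side napkin_ring 0.61 [304. 179.  24.  25.] [645.8 133.8] [49.8 42.5] 48.6 [-1.  20.3 37.1] 106 [ 48.  93. 120.]
side beaker 0.92 [420. 368.  28.  35.] [ 463.7 -384.4] [44.7 43.8] 45.5 [ 1.9 33.2 56.6] 132 [110. 109. 100.]
side spool 0.81 [249. 150.  17.  27.] [612.3 305.3] [50.5 48.9] -64.2 [-0.6 37.5 44.7] 226 [40. 44. 56.]
```

```bash
cat >> h.py <<'E'
from scipy.spatial.transform import Rotation as R
def state():
    o=get_obs(); M=R.from_euler('xyz',o["tool_rot"],degrees=True).as_matrix()
    j=M[:,2]; a=np.degrees(np.arctan2(j[1],j[0]))
    print("t",round(o["time_s"],2),"tcp",np.round(o["tool_pos"]*1000,1),"xaxis",M[:,0].round(3),"jaw",round(a,1),"w",round(o["grip_width"]*1000,1),"F",o["force"].round(1),"q",o["qpos"].round(0))
    return o,a
def togo(x,y,jaw):
    o,a=state(); d=(jaw-a+90)%180-90
    print("shift",np.round(np.array([x,y])-o["tool_pos"][:2]*1000,1),"turn",round(d,1))
E
python3 - <<'E'
from h import *
for n,box in (("top",(100,262,142,318)),("side",(150,140,200,188))):
    p=read_camera(n); m=np.zeros((480,640),bool); x0,y0,x1,y1=box; m[y0:y1,x0:x1]=1
    P=world(p,m); t=P[(P[:,2]>.031)&(P[:,2]<.042)]
    print(cv2.minAreaRect((t[:,:2]*1000).astype(np.float32)),len(t))
togo(454,391,97)
E
```

```text
((455.36383056640625, 392.5243225097656), (84.05824279785156, 35.789371490478516), 8.673230171203613) 604
((454.06671142578125, 391.3795166015625), (84.66080474853516, 40.9501838684082), 8.433147430419922) 352
t 1.2 tcp [192.  621.  204.5] xaxis [ 0.  0. -1.] jaw 72.8 w 86.8 F [-1.  -0.3  0.3] q [-72.  18.  -4.  83.   1.  79.  -3.]
shift [ 262. -230.] turn 24.2
```

Request:
servo_tool(rows=[28, -24, 0, 3, 0, 56, -48, 0, 6, 0, 84, -72, 0, 9, 0, 112, -96, 0, 12, 0, 140, -120, 0, 15, 0, 168, -144, -20, 18, 0, 196, -168, -40, 21, 0, 224, -192, -60, 23, 0, 252, -216, -80, 25, 0, 263, -229, -90, 25.7, 0], force=25)

```text
time_s: 2.03
tool_pos: [0.4588, 0.3864, 0.1122]
tool_rot: [179.3, 89.8, -82.4]
force: [0.3, -0.8, 0.2]
grip_width: 0.0871
```

Request:
servo_tool(rows=[0, 0, 0, 0, 0, 0, 0, 0, 0, 0])

```text
time_s: 2.2
tool_pos: [0.4555, 0.3905, 0.1138]
tool_rot: [120.4, 89.9, -141.3]
force: [-0.8, 0.6, -0.2]
grip_width: 0.0872
```

```bash
python3 - <<'E'
from h import *
togo(455,392,98.5)
p=read_camera("wrist"); cv2.imwrite("pics/w1.png",p["frame"]); print(p["tool_from_camera"].round(3).tolist())
E
```

```text
t 2.2 tcp [455.5 390.5 113.8] xaxis [-0.001 -0.001 -1.   ] jaw 98.3 w 87.2 F [-0.8  0.6 -0.2] q [-47.  16.   4.  97.  -1.  67.  56.]
shift [-0.5  1.5] turn 0.2
[[-0.001, -0.242, 0.97, -0.181], [0.001, -0.97, -0.242, 0.067], [1.0, 0.001, 0.001, -0.001], [0.0, 0.0, 0.0, 1.0]]
```

View pics/w1.png

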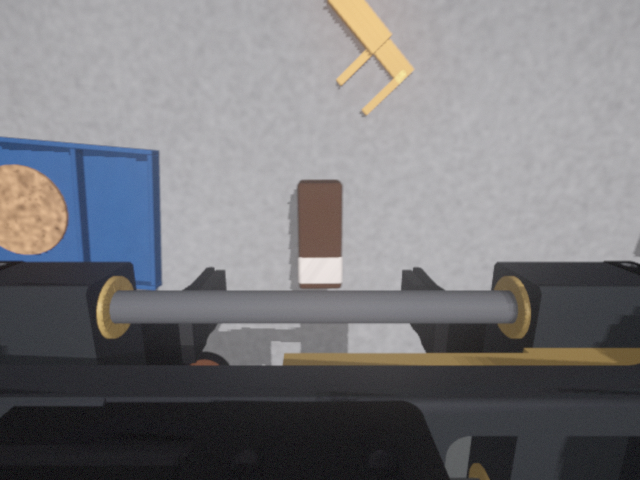

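The bar (320,230) lies centred and square between the fingers. I go down and grip.

Request:
servo_tool(rows=[0, 1, -30, 0, 0, 0, 1, -60, 0, 0, 0, 1, -80, 0, 0, 0, 1, -89, 0, 0, 0, 1, -89, 0, 0, 0, 1, -89, 0, 0.7, 0, 1, -89, 0, 0.8, 0, 1, -89, 0, 0.8, 0, 1, -89, 0, 0.8, 0, 1, -89, 0, 0.8], force=25)

```text
time_s: 3.08
tool_pos: [0.4555, 0.3935, 0.0266]
tool_rot: [-50.4, 89.9, 48.1]
force: [0.1, -0.8, -0.0]
grip_width: 0.0615
```

Request:
servo_tool(rows=[0, 0, 0, 0, 0.8, 0, 0, 0, 0, 0.8, 0, 0, 0, 0, 0.8])

```text
time_s: 3.33
tool_pos: [0.4551, 0.393, 0.0256]
tool_rot: [-35.6, 90.0, 62.9]
force: [0.0, -0.0, -0.4]
grip_width: 0.0415
```

Request:
servo_tool(rows=[0, 0, 0, 0, 0.8, 0, 0, 0, 0, 0.8, 0, 0, 0, 0, 0.8, 0, 0, 0, 0, 0.8])

```text
time_s: 3.67
tool_pos: [0.455, 0.393, 0.0254]
tool_rot: [42.8, 90.0, 141.3]
force: [0.3, 0.7, 0.8]
grip_width: 0.0191
```

Request:
servo_tool(rows=[0, 0, 20, 0, 0.8, 0, 0, 50, 0, 0.8, 0, 0, 50, 0, 0.8])

```text
time_s: 3.92
tool_pos: [0.4578, 0.3955, 0.081]
tool_rot: [-54.7, 89.5, 43.9]
force: [1.2, 0.5, 0.6]
grip_width: 0.0176
```

```bash
python3 - <<'E'
from h import *
import math
# tray targets
B=np.array([475.8,144.2]); ab=93.7; Y=np.array([438.9,-157.5]); ay=82.8
for nm,c,a in (("blue",B,ab),("yellow",Y,ay)):
    u=np.array([math.cos(math.radians(a)),math.sin(math.radians(a))]); print(nm,"+",(c+82*u).round(1),"-",(c-82*u).round(1))
u=np.array([math.cos(math.radians(ab)),math.sin(math.radians(ab))])
togo(*(B+82*u),ab)
E
```

```text
blue + [470.5 226. ] - [481.1  62.4]
yellow + [449.2 -76.1] - [ 428.6 -238.9]
t 3.92 tcp [457.8 395.5  81. ] xaxis [ 0.006  0.006 -1.   ] jaw 98.5 w 17.6 F [1.2 0.5 0.6] q [-47.  18.   4.  99.  -1.  63.  56.]
shift [  12.7 -169.5] turn -4.8
```

```bash
python3 - <<'E'
from h import *
state()
p=read_camera("wrist"); cv2.imwrite("pics/w2.png",p["frame"])
p=read_camera("side"); cv2.imwrite("pics/s2.png",p["frame"])
E
```

```text
t 3.92 tcp [457.8 395.5  81. ] xaxis [ 0.006  0.006 -1.   ] jaw 98.5 w 17.6 F [1.2 0.5 0.6] q [-47.  18.   4.  99.  -1.  63.  56.]
```

View pics/w2.png

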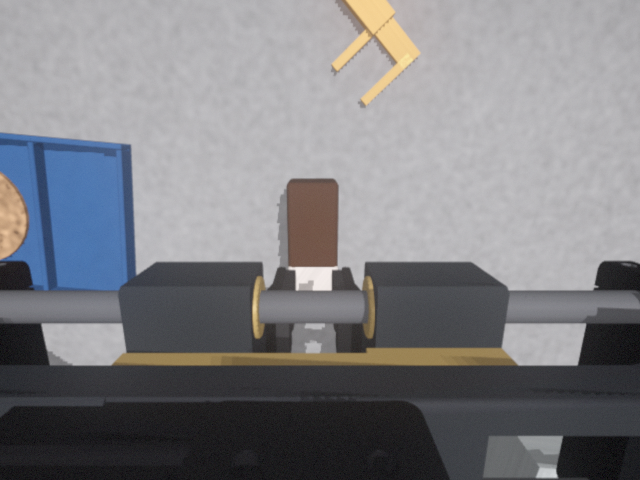

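View pics/s2.png

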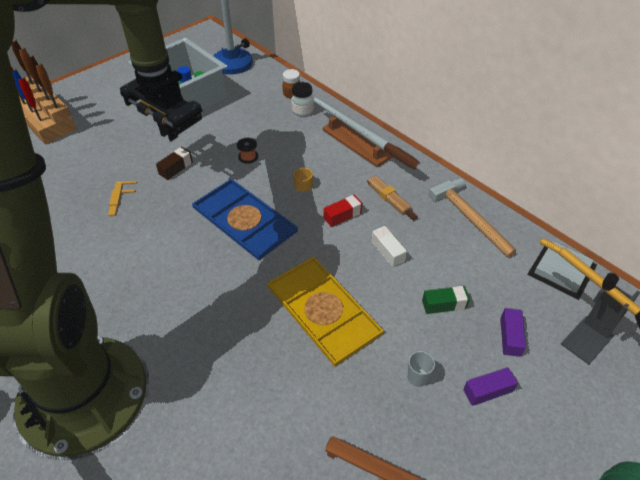

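```bash
cat >> h.py <<'E'
def wristT(p,o):
    T=np.eye(4);T[:3,:3]=R.from_euler('xyz',o["tool_rot"],degrees=True).as_matrix();T[:3,3]=o["tool_pos"];return T@p["tool_from_camera"]
E
python3 - <<'E'
from h import *
o=get_obs()
p=read_camera("wrist"); T=wristT(p,o); K=p["intrinsics"]; print(K)
for t in ([0,0,0],[.011,0,0],[-.008,0,0]):
    c=np.linalg.inv(p["tool_from_camera"])@np.array(t+[1]); print(t,(K@c[:3])[:2]/c[2],c[2])
m=np.zeros((480,640),bool); m[175:265,270:350]=1
P=world(p,m,T); print(np.percentile(P[:,2],[2,50,98])); t=P[(P[:,2]>.03)]
print(t.min(0),t.max(0),cv2.minAreaRect((t[:,:2]*1000).astype(np.float32)))
d=p["range_z"]; print(d[300:350:10,275:360:12].round(3)); print(finger_overhang() if callable(finger_overhang) else finger_overhang)
E
```

```text
[[347.3383302    0.         313.26949557]
 [  0.         347.3383302  238.82630686]
 [  0.           0.           1.        ]]
[0, 0, 0] [313.78921208 276.83381983] 0.19148442290332204
[0.011, 0, 0] [313.74737949 270.26086048] 0.20215855744837055
[-0.008, 0, 0] [313.82268892 282.09387857] 0.18372141596146857
[-0.00068605  0.03547673  0.03759192]
[0.40801642 0.3713266  0.03089402] [0.46472774 0.41173052 0.03892312] ((436.15435791015625, 391.45703125), (52.86326599121094, 33.93031311035156), 9.573308944702148)
[[0.081 0.08  0.081 0.081 0.082 0.081 0.081 0.081]
 [0.081 0.081 0.082 0.081 0.081 0.08  0.08  0.081]
 [0.082 0.082 0.082 0.083 0.082 0.082 0.083 0.082]
 [0.121 0.124 0.284 0.285 0.283 0.15  0.123 0.106]
 [0.122 0.126 0.286 0.287 0.286 0.287 0.126 0.103]]
0.011
```

```bash
python3 - <<'E'
from h import *
o=get_obs()
for n in ("side","top"):
    p=read_camera(n); K=p["intrinsics"]; f=p["frame"].copy()
    for z in (-.011,0,.008,.0):
        w=np.append(o["tool_pos"]+[0,0,z],1); c=np.linalg.inv(p["cam_to_world"])@w; u=(K@c[:3])[:2]/c[2]; print(n,u)
        cv2.circle(f,tuple(u.round().astype(int)),1,(0,0,255),-1)
    x,y=u.astype(int); x0=max(x-75,0);y0=max(y-75,0)
    cv2.imwrite(f"pics/z_{n}.png",cv2.resize(f[y0:y0+150,x0:x0+150],None,fx=4,fy=4))
E
```

```text
side [170.69015324 147.32202513]
side [169.78848464 143.71560826]
side [169.12581899 141.06513491]
side [169.78848464 143.71560826]
top [109.8732522  287.87831434]
top [107.39216107 287.52622587]
top [105.55115223 287.26497065]
top [107.39216107 287.52622587]
```

View pics/z_side.png

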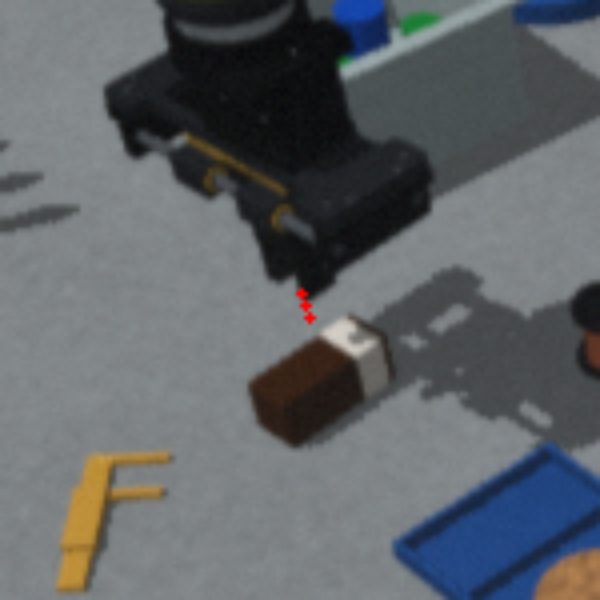

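View pics/z_top.png

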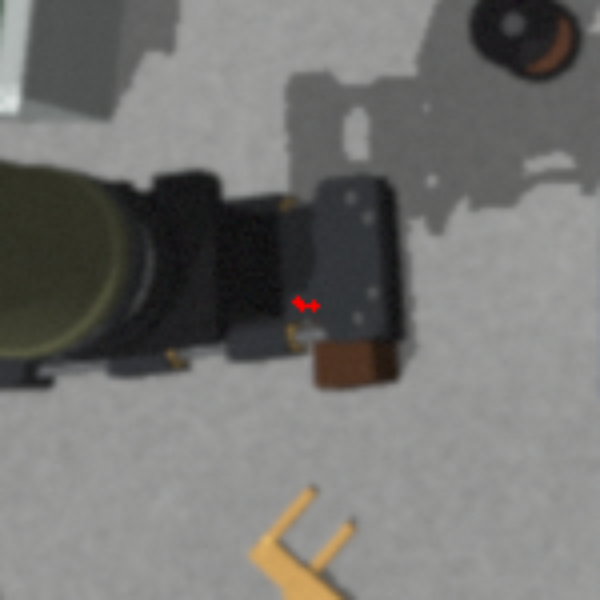

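```bash
python3 - <<'E'
from h import *
o=get_obs()
p=read_camera("wrist")
print(p["range_z"][262:356:6,262:370:6].round(3))
for box in ((268,295,275,350),(335,360,275,350)):
    m=np.zeros((480,640),bool); m[box[2]-10:box[3],box[0]:box[1]]=1
    m&=p["range_z"]<.25
    m[300:328]=0
    P=world(p,m,p["tool_from_camera"])*1000; print(P.min(0),P.max(0),np.percentile(P,[90,98],axis=0))
    i=np.argsort(-P[:,0])[:6]; print(P[i].round(1))
E
```

```text
[[0.091 0.267 0.267 0.268 0.267 0.232 0.229 0.23  0.228 0.23  0.23  0.229
  0.228 0.23  0.267 0.267 0.267 0.267]
 [0.091 0.267 0.269 0.169 0.268 0.231 0.23  0.229 0.23  0.232 0.23  0.23
  0.232 0.23  0.17  0.268 0.267 0.093]
 [0.091 0.27  0.27  0.16  0.163 0.164 0.232 0.23  0.232 0.231 0.231 0.231
  0.165 0.164 0.159 0.27  0.269 0.093]
 [0.085 0.27  0.152 0.153 0.156 0.156 0.232 0.231 0.231 0.232 0.233 0.232
  0.157 0.157 0.152 0.152 0.269 0.087]
 [0.086 0.272 0.144 0.145 0.149 0.15  0.232 0.233 0.232 0.233 0.233 0.233
  0.15  0.149 0.147 0.146 0.272 0.087]
 [0.084 0.083 0.083 0.083 0.083 0.084 0.083 0.085 0.084 0.083 0.083 0.083
  0.083 0.083 0.084 0.084 0.083 0.083]
 [0.083 0.082 0.082 0.082 0.082 0.08  0.081 0.084 0.081 0.082 0.082 0.083
  0.082 0.083 0.082 0.081 0.082 0.081]
 [0.081 0.081 0.082 0.082 0.081 0.081 0.081 0.081 0.08  0.081 0.082 0.082
  0.082 0.082 0.081 0.081 0.081 0.082]
 [0.081 0.081 0.081 0.08  0.081 0.081 0.081 0.081 0.082 0.081 0.081 0.08
  0.08  0.08  0.082 0.08  0.081 0.081]
 [0.081 0.081 0.081 0.081 0.081 0.081 0.081 0.082 0.082 0.082 0.081 0.081
  0.082 0.0
[... 575 characters left out ...]
122 0.104 0.093]
 [0.091 0.103 0.119 0.126 0.127 0.285 0.285 0.286 0.286 0.285 0.285 0.286
  0.286 0.128 0.126 0.12  0.105 0.093]]
[-106.59291241   -9.06853743  -18.95475996] [39.64100636 34.53011937 -4.95339562] [[-27.64493918  33.78803506  -7.96921666]
 [-20.0311165   34.26175909  -5.51787497]]
[[ 39.6  -9.1 -14.5]
 [ 39.5  -6.9 -14.4]
 [ 39.2  -7.5 -14.4]
 [ 39.   -6.  -14.4]
 [ 38.8  -8.8 -13.1]
 [ 38.7  -6.7 -13. ]]
[-105.79730229   -8.88365571    4.68797979] [40.43827483 34.6728882  18.96517518] [[-26.58514044  33.78641507  15.67056309]
 [ 37.73456728  34.25204105  17.36426763]]
[[40.4 -6.5 19. ]
 [40.2 -7.1 19. ]
 [39.2 -6.8 17.5]
 [39.2 -8.9 17.6]
 [39.1 -7.4 18.2]
 [39.  -8.8 15.6]]
```

```bash
python3 - <<'E'
from h import *
p=read_camera("wrist"); cv2.imwrite("pics/wz.png",cv2.resize(p["frame"][240:360,240:400],None,fx=5,fy=5))
m=np.zeros((480,640),bool); m[258:292,270:360]=1
m&=(p["range_z"]<.2)&(p["range_z"]>.13)
P=world(p,m,p["tool_from_camera"])*1000
i=np.argsort(-P[:,0])[:25]; print(P[i].round(1)); print(np.percentile(P,[1,99],axis=0))
m=np.zeros((480,640),bool); m[326:358,270:360]=1
m&=(p["range_z"]<.2)&(p["range_z"]>.115)
P=world(p,m,p["tool_from_camera"])*1000; print(np.percentile(P,[1,50,99],axis=0))
E
```

```text
[[-17.6   0.5  -9. ]
 [-18.3  10.3 -10.8]
 [-18.4   0.3  -8.9]
 [-18.5   2.    8.5]
 [-18.5   2.5  -8.9]
 [-18.6   2.6   8.5]
 [-18.9  12.1 -14.7]
 [-18.9  12.1 -17.1]
 [-19.   10.6  13.3]
 [-19.   10.6 -11.2]
 [-19.1   1.2   8.5]
 [-19.2  10.6   9.4]
 [-19.2  10.6 -13.2]
 [-19.2   1.7  -8.9]
 [-19.2  12.2  15.7]
 [-19.3  12.2  15.2]
 [-19.3  10.7  12.3]
 [-19.3  12.2  16.2]
 [-19.3   2.3  -8.9]
 [-19.3  12.2 -14.1]
 [-19.4  12.2 -16.6]
 [-19.4   1.8   8.5]
 [-19.4  12.2  16.7]
 [-19.4  10.7   8.9]
 [-19.4  10.7 -13.7]]
[[-47.85192466   3.31660543 -17.84708207]
 [-19.06180095  12.74394708  17.57048235]]
[[-77.03560087  -8.00426049 -13.81127297]
 [-67.78847877   1.25617847   8.36508236]
 [-43.97967827   8.99395611  13.28586022]]
```

View pics/wz.png

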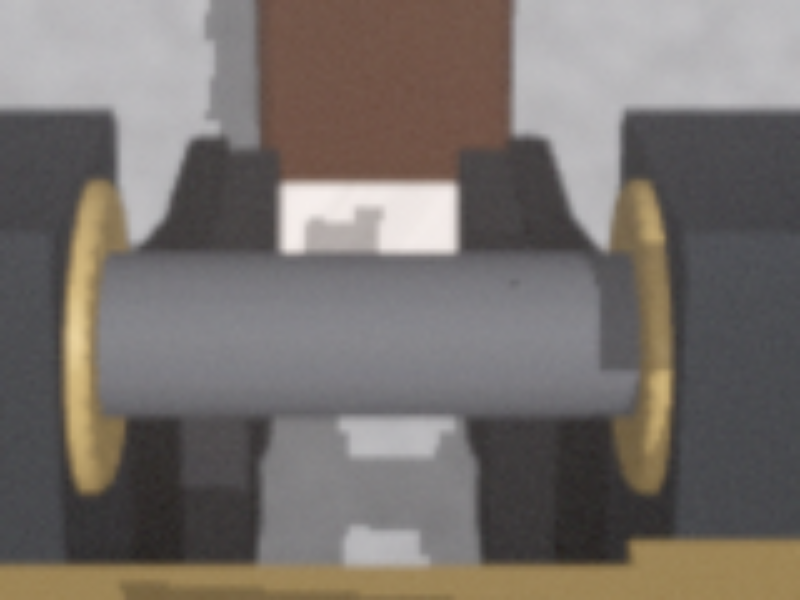

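The jaws closed to 18 mm without touching the bar. The wrist depth shows why: the fingertips are about 18.5 mm behind the TCP, not 11 mm ahead as stated, so they passed above the bar, and the side view agrees. I will plan with the measured tip position: open, then go down about 29 mm lower than before.

Request:
servo_tool(rows=[0, 0, 0, 0, 0, 0, 0, 0, 0, 0, 0, 0, 0, 0, 0, 0, 0, 0, 0, 0, 0, 0, 0, 0, 0, 0, 0, 0, 0, 0, 0, 0, 0, 0, 0, 0, 0, 0, 0, 0, 0, 0, 0, 0, 0, 0, 0, 0, 0, 0])

```text
time_s: 5.1
tool_pos: [0.455, 0.393, 0.0755]
tool_rot: [-21.0, 90.0, 77.5]
force: [0.6, 0.9, 0.4]
grip_width: 0.0762
```

```bash
python3 - <<'E'
from h import *
togo(455,392,98.5)
p=read_camera("wrist"); cv2.imwrite("pics/w3.png",p["frame"])
z=p["range_z"]; m=np.zeros((480,640),bool); m[255:292,150:480]=1
m&=(z<.2)&(z>.11); P=world(p,m,p["tool_from_camera"])*1000
i=np.argsort(-P[:,0])[:12]; print(P[i].round(1)); 
E
```

```text
t 5.1 tcp [455.  393.   75.5] xaxis [ 0.  0. -1.] jaw 98.5 w 76.2 F [0.6 0.9 0.4] q [-47.  18.   4.  99.  -1.  63.  56.]
shift [ 0. -1.] turn -0.0
[[-18.3  10.4  40. ]
 [-18.5   1.   38. ]
 [-18.5   0.9 -38.3]
 [-18.7  10.4 -38.3]
 [-18.7   1.6  37.9]
 [-18.7   8.4  38. ]
 [-18.8  10.5 -41.7]
 [-18.9  12.  -46.5]
 [-18.9   9.   38. ]
 [-18.9  10.6  42.8]
 [-18.9   9.5 -38.3]
 [-19.    2.1 -38.2]]
```

View pics/w3.png

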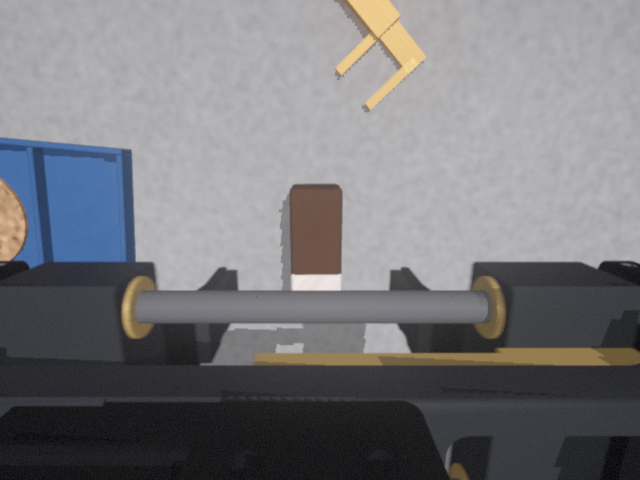

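The tip is at −18.5 mm again. Now I descend to TCP z ≈ −4 (tips at about 14.5).

Request:
servo_tool(rows=[0, -1, -30, 0, 0, 0, -1, -50, 0, 0, 0, -1, -65, 0, 0, 0, -1, -74, 0, 0, 0, -1, -79, 0, 0, 0, -1, -79, 0, 0, 0, -1, -79, 0, 0])

```text
time_s: 5.73
tool_pos: [0.4554, 0.3924, -0.0029]
tool_rot: [-55.6, 89.9, 42.9]
force: [-0.2, 0.7, 0.3]
grip_width: 0.0866
```

Request:
servo_tool(rows=[0, 0, 0, 0, 0.7, 0, 0, 0, 0, 0.7, 0, 0, 0, 0, 0.7, 0, 0, 0, 0, 0.7, 0, 0, 0, 0, 0.7, 0, 0, 0, 0, 0.7, 0, 0, 0, 0, 0.7, 0, 0, 0, 0, 0.7, 0, 0, 0, 0, 0.7, 0, 0, 0, 0, 0.7], force=25)

```text
time_s: 6.57
tool_pos: [0.455, 0.3924, -0.0035]
tool_rot: [-20.0, 90.0, 78.6]
force: [-0.3, 1.3, 0.7]
grip_width: 0.0336
```

Request:
servo_tool(rows=[0, 0, 15, 0, 0.7, 0, 0, 35, 0, 0.7, 3, -30, 50, -1, 0.7, 6, -60, 50, -2, 0.7, 9, -90, 50, -3, 0.7, 12, -120, 50, -4, 0.7, 14, -145, 50, -4.5, 0.7, 15.5, -166, 50, -4.8, 0.7, 15.5, -166, 50, -4.8, 0.7, 15.5, -166, 50, -4.8, 0.7])

```text
time_s: 7.4
tool_pos: [0.4704, 0.2244, 0.0462]
tool_rot: [115.4, 90.0, -151.0]
force: [0.1, -0.3, -1.3]
grip_width: 0.0338
```

```bash
python3 - <<'E'
from h import *
togo(470.5,226,93.7)
p=read_camera("wrist"); cv2.imwrite("pics/w4.png",p["frame"])
p=read_camera("side"); cv2.imwrite("pics/s4.png",cv2.resize(p["frame"][100:300,100:350],None,fx=3,fy=3))
E
```

```text
t 7.4 tcp [470.4 224.4  46.2] xaxis [-0.001 -0.    -1.   ] jaw 93.6 w 33.8 F [ 0.1 -0.3 -1.3] q [-37.  11.   9. 112.  -2.  57.  67.]
shift [0.1 1.6] turn 0.1
```

View pics/w4.png

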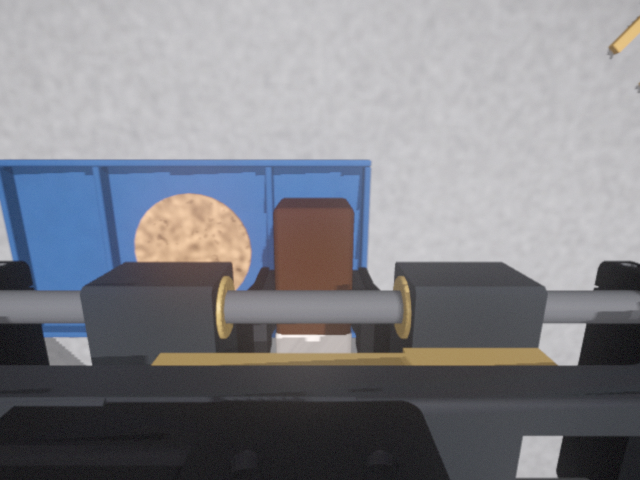

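View pics/s4.png

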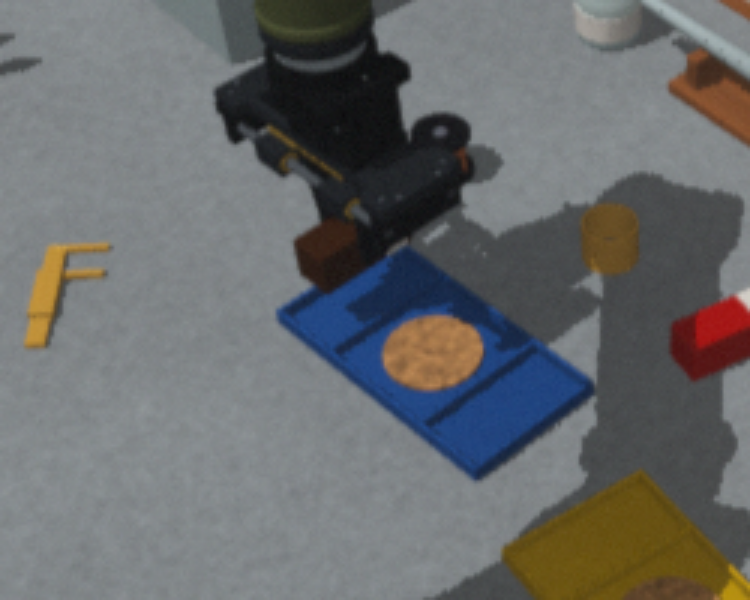

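Bar held level over the end compartment (wrist (315,265) between dividers). I lower and release.

Request:
servo_tool(rows=[0, 1, -15, 0, 0.7, 0, 1, -28, 0, 0.7, 0, 1, -37, 0, 0.7, 0, 1, -42, 0, 0.7, 0, 1, -44, 0, 0.7, 0, 1, -45.5, 0, 0.7, 0, 1, -45.5, 0, 0.7, 0, 1, -45.5, 0, 0.7])

```text
time_s: 8.17
tool_pos: [0.4709, 0.2273, 0.0015]
tool_rot: [-59.8, 89.9, 33.9]
force: [0.5, 0.2, -0.9]
grip_width: 0.0336
```

Request:
servo_tool(rows=[0, 0, 0, 0, 0.55, 0, 0, 0, 0, 0.45, 0, 0, 0, 0, 0.4, 0, 0, 0, 0, 0.4, 0, 0, 0, 0, 0.4])

```text
time_s: 8.58
tool_pos: [0.4707, 0.2272, 0.0013]
tool_rot: [-55.1, 90.0, 38.6]
force: [-0.6, -0.9, 0.0]
grip_width: 0.0505
```

Request:
servo_tool(rows=[0, 0, 15, 0, 0.4, 0, 0, 40, 0, 0.4, 0, 0, 75, 0, 0, 0, 0, 75, 0, 0])

```text
time_s: 8.92
tool_pos: [0.4746, 0.2291, 0.0823]
tool_rot: [-62.5, 89.4, 31.2]
force: [2.2, 0.1, 1.3]
grip_width: 0.0592
```

```bash
python3 - <<'E'
from h import *
togo(646.2,135.7,106)
p=read_camera("wrist"); cv2.imwrite("pics/w5.png",p["frame"])
E
```

```text
t 8.92 tcp [474.6 229.1  82.3] xaxis [ 0.009  0.006 -1.   ] jaw 93.7 w 59.2 F [2.2 0.1 1.3] q [-37.   9.   9. 110.  -2.  61.  66.]
shift [171.6 -93.4] turn 12.3
```

View pics/w5.png

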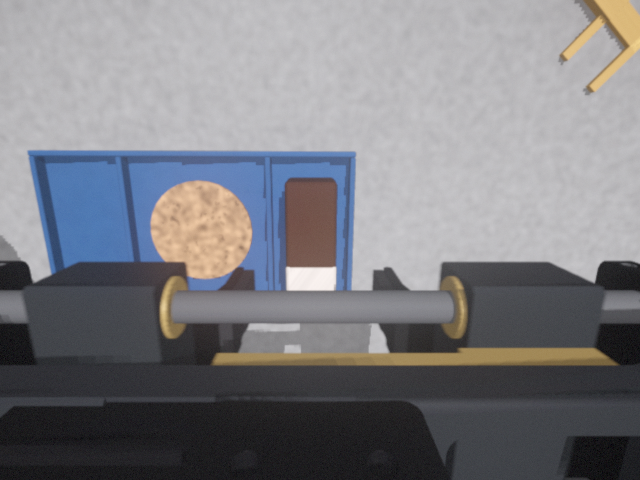

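Brown bar lies flat within its compartment (310,235). Next is red.

Request:
servo_tool(rows=[19, -25, 0, -1.7, 0, 38, -50, 0, -3.4, 0, 57, -75, 0, -5, 0, 76, -100, 0, -6.7, 0, 95, -125, 0, -8.4, 0, 114, -150, 0, -10, 0, 133, -175, 0, -11.7, 0, 152, -200, 0, -13.4, 0, 174, -228.5, 0, -15.2, 0, 174, -228.5, 0, -15.2, 0])

```text
time_s: 9.8
tool_pos: [0.6469, -0.0107, 0.075]
tool_rot: [-152.7, 89.6, -74.7]
force: [-0.1, -1.4, 0.0]
grip_width: 0.0868
```

Request:
servo_tool(rows=[0, 0, 0, 0, 0, 0, 0, 0, 0, 0])

```text
time_s: 9.97
tool_pos: [0.6436, -0.0011, 0.0748]
tool_rot: [89.7, 89.9, 168.2]
force: [-0.3, 0.0, 0.8]
grip_width: 0.0871
```

```bash
python3 - <<'E'
from h import *
togo(644.7,-1.5,78.5)
p=read_camera("wrist"); cv2.imwrite("pics/w6.png",p["frame"])
o=get_obs()
for d in cut_out("red_bar",p)[:2]:
    P=world(p,d["pixels"],wristT(p,o)); print(d["score"],fit("red_bar",P))
E
```

```text
t 9.97 tcp [643.6  -1.1  74.8] xaxis [-0.002  0.    -1.   ] jaw 78.5 w 87.1 F [-0.3  0.   0.8] q [-18.  23.  20.  93.  -9.  65.  83.]
shift [ 1.1 -0.4] turn -0.0
0.61 (array([633.7,   2.6]), array([66.9, 34.1]), -11.2, array([16.8, 36.6, 38. ]), 5152)
```

View pics/w6.png

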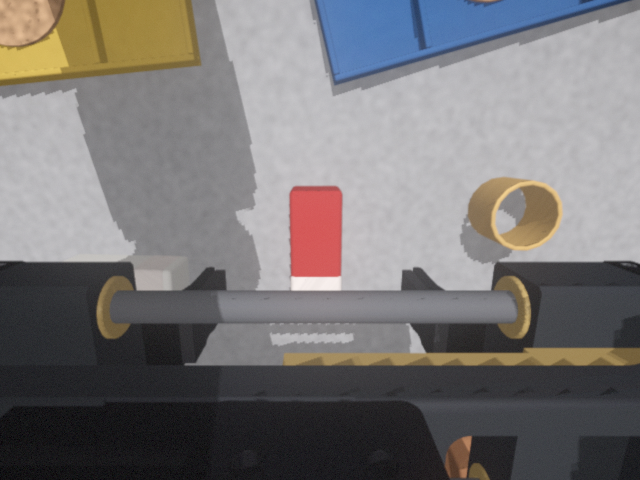

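Red bar (315,237) is centred between the fingers.

Request:
servo_tool(rows=[1, 0, -30, 0, 0, 1, 0, -50, 0, 0, 1, 0, -65, 0, 0, 1, 0, -74, 0, 0, 1, 0, -79, 0, 0, 1, 0, -79, 0, 0, 1, 0, -79, 0, 0.7, 1, 0, -79, 0, 0.7, 1, 0, -79, 0, 0.7, 1, 0, -79, 0, 0.7])

```text
time_s: 10.9
tool_pos: [0.6462, -0.0015, -0.002]
tool_rot: [-69.3, 89.9, 9.2]
force: [0.6, -0.1, 0.7]
grip_width: 0.0683
```

Request:
servo_tool(rows=[0, 0, 0, 0, 0.7, 0, 0, 0, 0, 0.7, 0, 0, 0, 0, 0.7, 0, 0, 0, 0, 0.7, 0, 0, 0, 0, 0.7, 0, 0, 0, 0, 0.7, 0, 0, 0, 0, 0.7])

```text
time_s: 11.48
tool_pos: [0.6456, -0.0012, -0.003]
tool_rot: [-18.0, 90.0, 60.5]
force: [-0.3, -0.1, 1.2]
grip_width: 0.0338
```

```bash
python3 - <<'E'
from h import *
togo(481.1,62.4,93.7)
E
```

```text
t 11.48 tcp [645.6  -1.2  -3. ] xaxis [ 0.  0. -1.] jaw 78.5 w 33.8 F [-0.3 -0.1  1.2] q [-17.  28.  19.  96. -11.  57.  84.]
shift [-164.5   63.6] turn 15.2
```

Request:
servo_tool(rows=[0, 0, 20, 0, 0.7, -15, 6, 40, 1.5, 0.7, -40, 15, 55, 3.5, 0.7, -68, 26, 55, 6, 0.7, -96, 37, 55, 9, 0.7, -124, 48, 55, 11.5, 0.7, -150, 58, 55, 14, 0.7, -164.5, 63.5, 55, 15.2, 0.7, -164.5, 63.5, 55, 15.2, 0.7, -164.5, 63.5, 55, 15.2, 0.7])

```text
time_s: 12.32
tool_pos: [0.4804, 0.0622, 0.0519]
tool_rot: [-17.7, 90.0, 76.1]
force: [0.8, -0.6, -2.6]
grip_width: 0.034
```

```bash
python3 - <<'E'
from h import *
togo(481.1,62.4,93.7)
p=read_camera("wrist"); cv2.imwrite("pics/w7.png",p["frame"])
E
```

```text
t 12.32 tcp [480.4  62.2  51.9] xaxis [ 0.  0. -1.] jaw 93.8 w 34.0 F [ 0.8 -0.6 -2.6] q [-26.   6.  16. 117.  -2.  57.  85.]
shift [0.7 0.2] turn -0.1
```

View pics/w7.png

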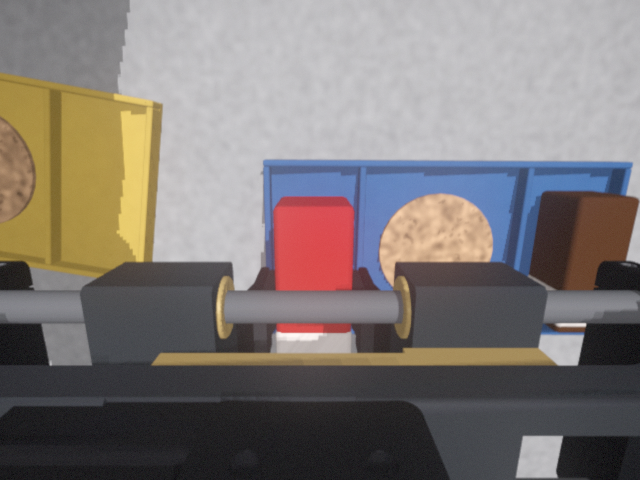

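Red bar is over its compartment (315,265).

Request:
servo_tool(rows=[0, 0, -15, 0, 0.7, 0, 0, -30, 0, 0.7, 0, 0, -41, 0, 0.7, 0, 0, -47, 0, 0.7, 0, 0, -49, 0, 0.7, 0, 0, -50.5, 0, 0.7, 0, 0, -50.5, 0, 0.7, 0, 0, -50.5, 0, 0.55, 0, 0, -50.5, 0, 0.45, 0, 0, -50.5, 0, 0.4])

```text
time_s: 13.2
tool_pos: [0.4819, 0.0622, 0.0024]
tool_rot: [-75.3, 89.9, 18.5]
force: [0.1, 0.0, -0.3]
grip_width: 0.0457
```

Request:
servo_tool(rows=[0, 0, 0, 0, 0.4, 0, 0, 0, 0, 0.4, 0, 0, 15, 0, 0.4, 0, 0, 40, 0, 0.4, 0, 0, 75, 0, 0, 0, 0, 75, 0, 0])

```text
time_s: 13.7
tool_pos: [0.4855, 0.0628, 0.0825]
tool_rot: [-78.0, 89.4, 15.7]
force: [1.0, 0.5, -0.3]
grip_width: 0.0591
```

```bash
python3 - <<'E'
from h import *
togo(646.2,135.7,93.7)
p=read_camera("wrist"); cv2.imwrite("pics/w8.png",p["frame"])
for n in ("top","side"):
    p=read_camera(n)
    for d in cut_out("napkin_ring",p)[:1]:
        P=world(p,d["pixels"]); t=P[abs(P[:,2]-.035)<.005]
        # circle fit, algebraic with lsq, outer+inner mean r=21.5
        from scipy.optimize import least_squares
        f=lambda q:np.hypot(t[:,0]-q[0],t[:,1]-q[1])-.0215
        r=least_squares(f,t.mean(0)[:2],loss='soft_l1',f_scale=.001); print(n,r.x*1000,len(t),np.abs(r.fun).mean())
E
```

```text
t 13.7 tcp [485.5  62.8  82.5] xaxis [ 0.01   0.003 -1.   ] jaw 93.7 w 59.1 F [ 1.   0.5 -0.3] q [-26.   4.  16. 115.  -1.  61.  84.]
shift [160.7  72.9] turn -0.0
top [646.80631232 136.041187  ] 64 0.0009741380436180387
side [645.61072199 134.6593161 ] 58 0.0013232436097329904
```

View pics/w8.png

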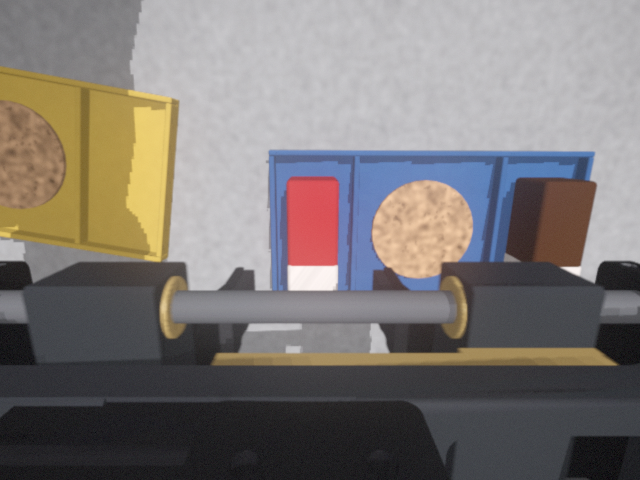

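Red bar placed well (313,235). Next is the ring.

Request:
servo_tool(rows=[25, 11, 0, 0, 0, 55, 24, 0, 0, 0, 85, 37, 0, 0, 0, 115, 51, 0, 0, 0, 145, 64, 0, 0, 0, 165, 73, 0, 0, 0, 165, 73, 0, 0, 0, 165, 73, 0, 0, 0, 165, 73, 0, 0, 0], force=20)

```text
time_s: 14.7
tool_pos: [0.6445, 0.1341, 0.0749]
tool_rot: [107.9, 89.8, -158.4]
force: [0.5, -0.1, -0.1]
grip_width: 0.0868
```

```bash
python3 - <<'E'
from h import *
togo(646.2,135.4,93.7)
p=read_camera("wrist"); cv2.imwrite("pics/w9.png",p["frame"])
E
```

```text
t 14.7 tcp [644.5 134.1  74.9] xaxis [-0.003 -0.001 -1.   ] jaw 93.7 w 86.8 F [ 0.5 -0.1 -0.1] q [-26.  25.  15.  91.  -7.  66.  84.]
shift [1.7 1.3] turn 0.0
```

View pics/w9.png

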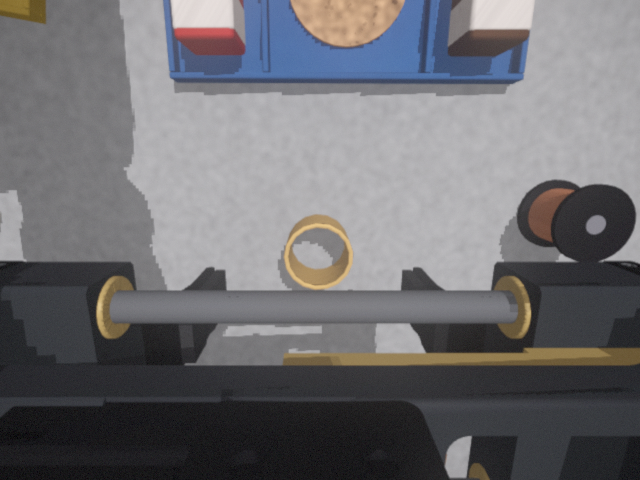

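Request:
servo_tool(rows=[1, 1.5, -30, 0, 0, 1, 1.5, -50, 0, 0, 1, 1.5, -65, 0, 0, 1, 1.5, -75, 0, 0, 1, 1.5, -81, 0, 0, 1, 1.5, -81, 0, 0, 1, 1.5, -81, 0, 0.6, 1, 1.5, -81, 0, 0.6, 1, 1.5, -81, 0, 0.6, 1, 1.5, -81, 0, 0.6])

```text
time_s: 15.58
tool_pos: [0.6477, 0.1367, -0.0035]
tool_rot: [-73.5, 89.9, 20.3]
force: [0.4, -0.2, 0.3]
grip_width: 0.068
```

Request:
servo_tool(rows=[0, 0, 0, 0, 0.6, 0, 0, 0, 0, 0.6, 0, 0, 0, 0, 0.6, 0, 0, 0, 0, 0.6, 0, 0, 0, 0, 0.6, 0, 0, 0, 0, 0.6])

```text
time_s: 16.08
tool_pos: [0.6471, 0.1368, -0.0043]
tool_rot: [-37.4, 90.0, 56.3]
force: [-0.4, 1.4, 0.7]
grip_width: 0.0459
```

```bash
python3 - <<'E'
from h import *
togo(475.8,144.2,93.7)
for n in ("top","side"):
    p=read_camera(n)
    for d in cut_out("blue_tray",p)[:1]: print(n,fit("blue_tray",world(p,d["pixels"])))
E
```

```text
t 16.08 tcp [647.1 136.8  -4.3] xaxis [ 0.  0. -1.] jaw 93.7 w 45.9 F [-0.4  1.4  0.7] q [-25.  30.  14.  94.  -8.  58.  85.]
shift [-171.3    7.4] turn -0.0
top (array([477.8, 109.9]), array([161.9, 123.1]), -87.6, array([-0.3,  4.8, 15.8]), 3136)
side (array([477. , 141.3]), array([230.3, 129.2]), -87.4, array([-0.5,  5.7, 15.2]), 2590)
```

Request:
servo_tool(rows=[0, 0, 20, 0, 0.6, -15, 1, 45, 0, 0.6, -45, 2, 60, 0, 0.6, -75, 3, 60, 0, 0.6, -105, 5, 60, 0, 0.6, -135, 6, 60, 0, 0.6, -160, 7, 60, 0, 0.6, -171, 7.5, 60, 0, 0.6, -171, 7.5, 60, 0, 0.6, -171, 7.5, 60, 0, 0.6])

```text
time_s: 17.12
tool_pos: [0.4767, 0.144, 0.0557]
tool_rot: [-80.1, 89.9, 13.6]
force: [-0.6, -0.5, -1.1]
grip_width: 0.0464
```

```bash
python3 - <<'E'
from h import *
togo(476,144.2,93.7)
p=read_camera("wrist"); cv2.imwrite("pics/w10.png",p["frame"])
E
```

```text
t 17.12 tcp [476.7 144.   55.7] xaxis [ 0.001  0.    -1.   ] jaw 93.7 w 46.4 F [-0.6 -0.5 -1.1] q [-32.   7.  13. 115.  -2.  58.  76.]
shift [-0.7  0.2] turn -0.0
```

View pics/w10.png

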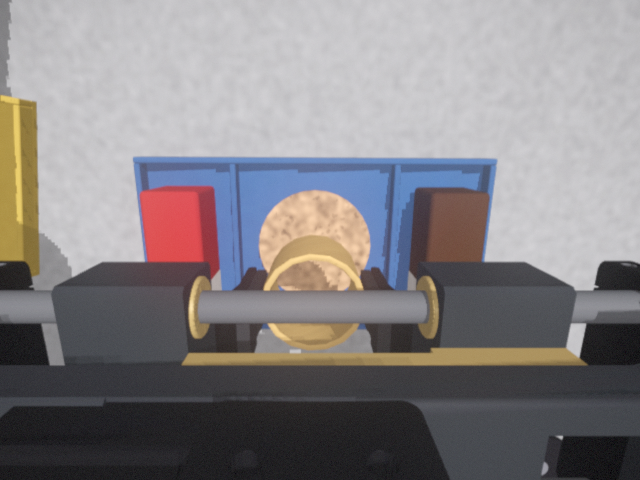

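The ring is held over the pad (315,275). I lower it.

Request:
servo_tool(rows=[0, 0, -15, 0, 0.6, 0, 0, -30, 0, 0.6, 0, 0, -41, 0, 0.6, 0, 0, -48, 0, 0.6, 0, 0, -51, 0, 0.6, 0, 0, -52.5, 0, 0.6, 0, 0, -52.5, 0, 0.6, 0, 0, -52.5, 0, 0.45, 0, 0, -52.5, 0, 0.35, 0, 0, -52.5, 0, 0.3])

```text
time_s: 18.0
tool_pos: [0.4768, 0.1444, 0.0038]
tool_rot: [-67.1, 89.9, 26.6]
force: [1.5, -0.1, 0.2]
grip_width: 0.0544
```

Request:
servo_tool(rows=[0, 0, 0, 0, 0.3, 0, 0, 0, 0, 0.3, 0, 0, 15, 0, 0.3, 0, 0, 40, 0, 0.3, 0, 0, 75, 0, 0, 0, 0, 75, 0, 0])

```text
time_s: 18.5
tool_pos: [0.4804, 0.1455, 0.0841]
tool_rot: [-69.9, 89.4, 23.9]
force: [2.1, 1.4, -0.2]
grip_width: 0.0677
```

```bash
python3 - <<'E'
from h import *
togo(622.8,-314.4,56)
p=read_camera("wrist"); cv2.imwrite("pics/w11.png",p["frame"])
E
```

```text
t 18.5 tcp [480.4 145.5  84.1] xaxis [ 0.01   0.004 -1.   ] jaw 93.7 w 67.7 F [ 2.1  1.4 -0.2] q [-33.   5.  14. 113.  -1.  61.  75.]
shift [ 142.4 -459.9] turn -37.7
```

View pics/w11.png

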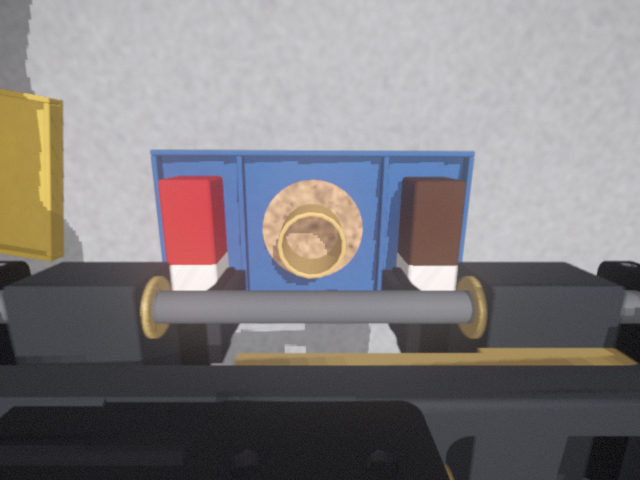

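Ring stands on the pad (312,245). Next is green, the one with the paper sleeve.

Request:
servo_tool(rows=[11, -33, 0, -2.7, 0, 22, -66, 0, -5.4, 0, 33, -99, 0, -8, 0, 44, -132, 0, -10.8, 0, 55, -165, 0, -13.5, 0, 66, -198, 0, -16.2, 0, 77, -231, 0, -19, 0, 88, -264, 0, -21.6, 0, 98, -297, 0, -24.3, 0, 108, -330, 0, -27, 0], force=25)

```text
time_s: 19.38
tool_pos: [0.5838, -0.1874, 0.0771]
tool_rot: [101.2, 89.9, 167.8]
force: [0.8, 0.3, -0.1]
grip_width: 0.0872
```

Request:
servo_tool(rows=[11, -33, 0, -2.7, 0, 22, -66, 0, -5.4, 0, 33, -99, 0, -8, 0, 38.3, -128.5, 0, -10.9, 0, 38.3, -128.5, 0, -10.9, 0, 38.3, -128.5, 0, -10.9, 0, 38.3, -128.5, 0, -10.9, 0])

```text
time_s: 19.97
tool_pos: [0.6218, -0.3136, 0.0767]
tool_rot: [81.1, 89.9, 136.9]
force: [1.0, -0.2, 0.2]
grip_width: 0.087
```

```bash
python3 - <<'E'
from h import *
togo(622.8,-314.4,55.8)
p=read_camera("wrist"); cv2.imwrite("pics/w12.png",p["frame"])
E
```

```text
t 19.97 tcp [ 621.8 -313.6   76.7] xaxis [-0.001  0.001 -1.   ] jaw 55.8 w 87.0 F [ 1.  -0.2  0.2] q [  2.  31.  32.  85. -17.  69.  92.]
shift [ 1.  -0.8] turn -0.0
```

View pics/w12.png

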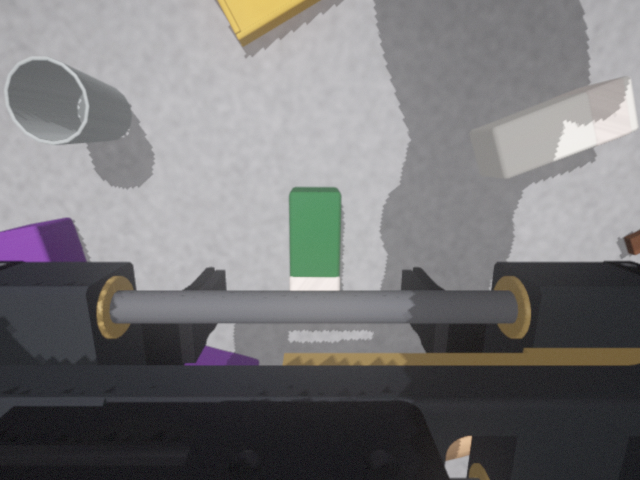

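Green bar (315,235) centred, purple bar clear of the fingers.

Request:
servo_tool(rows=[1, -0.5, -30, 0, 0, 1, -0.5, -50, 0, 0, 1, -0.5, -65, 0, 0, 1, -0.5, -75, 0, 0, 1, -0.5, -80, 0, 0, 1, -0.5, -80, 0, 0, 1, -0.5, -80, 0, 0.7, 1, -0.5, -80, 0, 0.7, 1, -0.5, -80, 0, 0.7, 1, -0.5, -80, 0, 0.7])

```text
time_s: 20.85
tool_pos: [0.6239, -0.3153, -0.001]
tool_rot: [-72.7, 89.9, -16.8]
force: [0.2, -0.6, 0.5]
grip_width: 0.0676
```

Request:
servo_tool(rows=[0, 0, 0, 0, 0.7, 0, 0, 0, 0, 0.7, 0, 0, 0, 0, 0.7, 0, 0, 0, 0, 0.7, 0, 0, 0, 0, 0.7, 0, 0, 0, 0, 0.7, 0, 0, 0, 0, 0.7])

```text
time_s: 21.43
tool_pos: [0.6234, -0.3149, -0.002]
tool_rot: [-5.3, 90.0, 50.5]
force: [-0.6, 0.2, 0.6]
grip_width: 0.0338
```

```bash
python3 - <<'E'
from h import *
togo(428.6,-238.9,82.8)
for n in ("top","side"):
    p=read_camera(n)
    for d in cut_out("yellow_tray",p)[:1]: print(n,fit("yellow_tray",world(p,d["pixels"])))
E
```

```text
t 21.43 tcp [ 623.4 -314.9   -2. ] xaxis [ 0.  0. -1.] jaw 55.8 w 33.8 F [-0.6  0.2  0.6] q [  3.  36.  30.  88. -20.  61.  94.]
shift [-194.8   76. ] turn 27.0
top (array([ 444.2, -113.4]), array([139.7, 117.2]), 84.1, array([-0.1,  4.1, 14.8]), 2425)
side (array([ 439. , -155.3]), array([241.7, 126.1]), 82.0, array([-0.1,  4.8, 15.2]), 6205)
```

Request:
servo_tool(rows=[0, 0, 20, 0, 0.7, -10, 4, 45, 1.5, 0.7, -35, 14, 55, 5, 0.7, -63, 25, 55, 9, 0.7, -91, 36, 55, 13, 0.7, -119, 46, 55, 17, 0.7, -147, 57, 55, 21, 0.7, -175, 68, 55, 25, 0.7, -195, 76, 55, 27, 0.7, -195, 76, 55, 27, 0.7])

```text
time_s: 22.47
tool_pos: [0.423, -0.2371, 0.0518]
tool_rot: [54.3, 89.7, 137.1]
force: [-1.3, -0.4, -3.1]
grip_width: 0.0336
```

Request:
servo_tool(rows=[0, 0, 0, 0, 0.7, 0, 0, 0, 0, 0.7])

```text
time_s: 22.63
tool_pos: [0.4291, -0.2393, 0.0533]
tool_rot: [-98.0, 89.9, -15.2]
force: [0.4, 0.7, -1.1]
grip_width: 0.0339
```

```bash
python3 - <<'E'
from h import *
togo(428.6,-238.9,82.8)
p=read_camera("wrist"); cv2.imwrite("pics/w13.png",p["frame"])
E
```

```text
t 22.63 tcp [ 429.1 -239.3   53.3] xaxis [ 0.002 -0.    -1.   ] jaw 82.8 w 33.9 F [ 0.4  0.7 -1.1] q [ -3.   7.  30. 116.  -4.  58. 113.]
shift [-0.5  0.4] turn 0.0
```

View pics/w13.png

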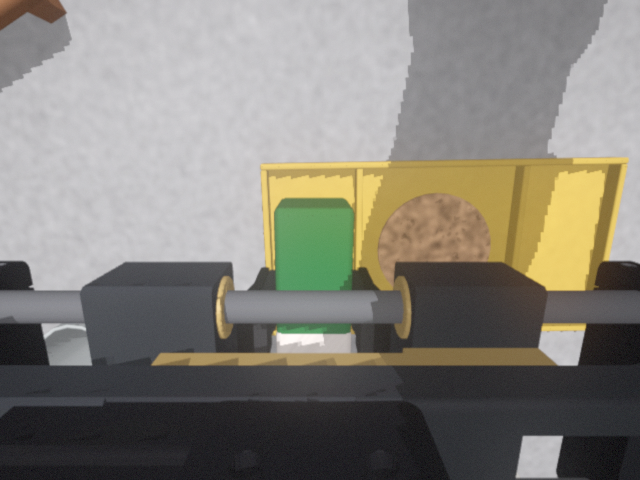

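Request:
servo_tool(rows=[0, 0, -15, 0, 0.7, 0, 0, -30, 0, 0.7, 0, 0, -41, 0, 0.7, 0, 0, -47, 0, 0.7, 0, 0, -49, 0, 0.7, 0, 0, -50.5, 0, 0.7, 0, 0, -50.5, 0, 0.7, 0, 0, -50.5, 0, 0.55, 0, 0, -50.5, 0, 0.45, 0, 0, -50.5, 0, 0.4])

```text
time_s: 23.52
tool_pos: [0.4291, -0.2393, 0.0033]
tool_rot: [-94.0, 89.9, -11.2]
force: [-0.8, -0.2, -0.7]
grip_width: 0.0455
```

Request:
servo_tool(rows=[0, 0, 0, 0, 0.4, 0, 0, 0, 0, 0.4, 0, 0, 15, 0, 0.4, 0, 0, 40, 0, 0.4, 0, 0, 85, 0, 0, 0, 0, 85, 0, 0])

```text
time_s: 24.02
tool_pos: [0.4322, -0.2412, 0.0937]
tool_rot: [-100.0, 89.4, -17.2]
force: [0.9, -0.4, 0.5]
grip_width: 0.0593
```

```bash
python3 - <<'E'
from h import *
from scipy.optimize import least_squares
togo(463.7,-383.4,82.8)
p=read_camera("wrist"); cv2.imwrite("pics/w14.png",p["frame"])
for n in ("top","side"):
    p=read_camera(n)
    for d in cut_out("beaker",p)[:1]:
        P=world(p,d["pixels"]); t=P[P[:,2]>.05]
        f=lambda q:np.hypot(t[:,0]-q[0],t[:,1]-q[1])-.0223
        r=least_squares(f,t.mean(0)[:2],loss='soft_l1',f_scale=.001); print(n,d["score"],r.x*1000,len(t),np.abs(r.fun).mean())
E
```

```text
t 24.02 tcp [ 432.2 -241.2   93.7] xaxis [ 0.01  -0.003 -1.   ] jaw 82.8 w 59.3 F [ 0.9 -0.4  0.5] q [ -3.   4.  31. 114.  -2.  62. 111.]
shift [  31.5 -142.2] turn 0.0
side 0.84 [ 463.64367553 -384.30827062] 141 0.0009232446184971455
```

View pics/w14.png

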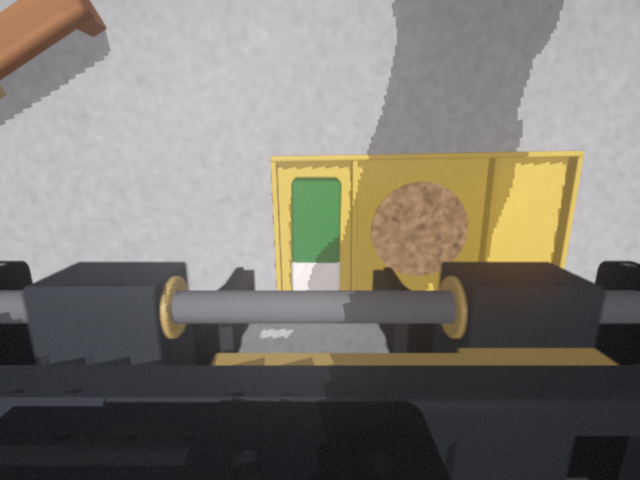

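Green bar placed (316,235). Next is the beaker.

Request:
servo_tool(rows=[7, -29, 0, 0, 0, 14, -58, 0, 0, 0, 21, -87, 0, 0, 0, 28, -116, 0, 0, 0, 34.5, -144, 0, 0, 0, 34.5, -144, 0, 0, 0, 34.5, -144, 0, 0, 0, 34.5, -144, 0, 0, 0], force=20)

```text
time_s: 24.93
tool_pos: [0.4618, -0.3817, 0.0858]
tool_rot: [59.0, 89.8, 141.8]
force: [1.0, 0.1, 0.1]
grip_width: 0.0872
```

```bash
python3 - <<'E'
from h import *
togo(463.7,-383.5,82.8)
p=read_camera("wrist"); cv2.imwrite("pics/w15.png",p["frame"])
E
```

```text
t 24.93 tcp [ 461.8 -381.7   85.8] xaxis [-0.003  0.002 -1.   ] jaw 82.8 w 87.2 F [1.  0.1 0.1] q [  8.  19.  35. 100. -12.  65. 129.]
shift [ 1.9 -1.8] turn -0.0
```

View pics/w15.png

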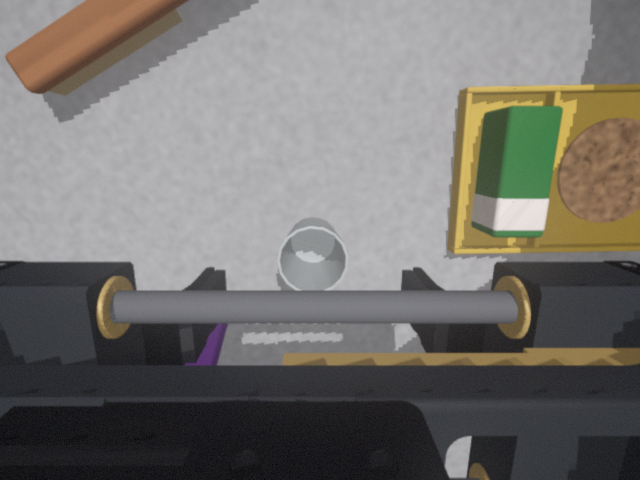

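Beaker (312,260) centred between the fingers. The purple bar at (210,350) is clear, further out.

Request:
servo_tool(rows=[1, -1, -30, 0, 0, 1, -1, -50, 0, 0, 1, -1, -65, 0, 0, 1, -1, -75, 0, 0, 1, -1, -80, 0, 0, 1, -1, -80, 0, 0, 1, -1, -80, 0, 0.6, 1, -1, -80, 0, 0.6, 1, -1, -80, 0, 0.6, 1, -1, -80, 0, 0.6])

```text
time_s: 25.82
tool_pos: [0.4644, -0.3843, 0.0084]
tool_rot: [-106.9, 89.9, -24.1]
force: [0.2, -1.0, -0.0]
grip_width: 0.0684
```

Request:
servo_tool(rows=[0, 0, 0, 0, 0.6, 0, 0, 0, 0, 0.6, 0, 0, 0, 0, 0.6, 0, 0, 0, 0, 0.6, 0, 0, 0, 0, 0.6, 0, 0, 0, 0, 0.6, 0, 0, 0, 0, 0.6])

```text
time_s: 26.4
tool_pos: [0.464, -0.3837, 0.0076]
tool_rot: [-23.2, 90.0, 59.6]
force: [-0.1, 1.7, 2.5]
grip_width: 0.0441
```

```bash
python3 - <<'E'
from h import *
togo(438.9,-157.5,82.8)
E
```

```text
t 26.4 tcp [ 464.  -383.7    7.6] xaxis [ 0.  0. -1.] jaw 82.8 w 44.1 F [-0.1  1.7  2.5] q [ 10.  25.  33. 103. -16.  57. 132.]
shift [-25.1 226.2] turn -0.0
```

Request:
servo_tool(rows=[0, 0, 15, 0, 0.6, 0, 0, 40, 0, 0.6, -1, 10, 65, 0, 0.6, -4, 35, 70, 0, 0.6, -8, 70, 70, 0, 0.6, -12, 105, 70, 0, 0.6, -16, 140, 70, 0, 0.6, -20, 175, 70, 0, 0.6, -23, 205, 70, 0, 0.6, -25, 226, 70, 0, 0.6])

```text
time_s: 27.23
tool_pos: [0.438, -0.1549, 0.0771]
tool_rot: [27.0, 89.9, 109.9]
force: [0.5, -0.8, -0.3]
grip_width: 0.0443
```

Request:
servo_tool(rows=[0, 0, 0, 0, 0.6, 0, 0, 0, 0, 0.6, 0, 0, 0, 0, 0.6])

```text
time_s: 27.48
tool_pos: [0.4388, -0.1589, 0.0775]
tool_rot: [-142.8, 90.0, -60.0]
force: [-0.2, 0.3, -1.4]
grip_width: 0.0441
```

```bash
python3 - <<'E'
from h import *
togo(438.9,-157.5,82.8)
p=read_camera("wrist"); cv2.imwrite("pics/w16.png",p["frame"])
E
```

```text
t 27.48 tcp [ 438.8 -158.9   77.5] xaxis [ 0.    -0.001 -1.   ] jaw 82.8 w 44.1 F [-0.2  0.3 -1.4] q [-11.   2.  28. 118.  -1.  60. 100.]
shift [0.1 1.4] turn 0.0
```

View pics/w16.png

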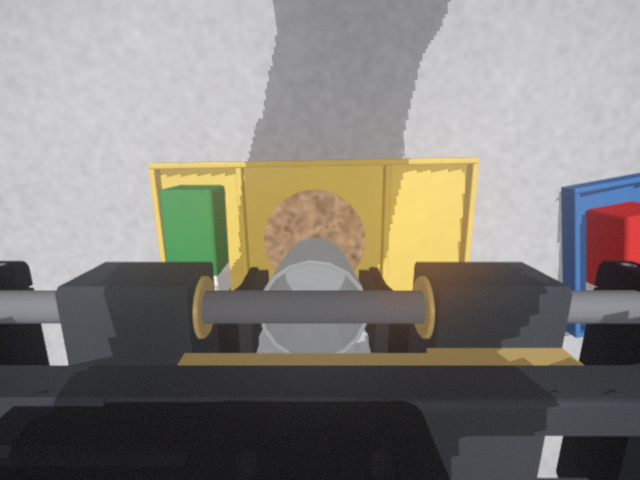

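Beaker (313,290) is over the pad. I lower it.

Request:
servo_tool(rows=[0, 1, -20, 0, 0.6, 0, 1, -38, 0, 0.6, 0, 1, -51, 0, 0.6, 0, 1, -58, 0, 0.6, 0, 1, -61, 0, 0.6, 0, 1, -62.5, 0, 0.6, 0, 1, -62.5, 0, 0.6, 0, 1, -62.5, 0, 0.45, 0, 1, -62.5, 0, 0.35, 0, 1, -62.5, 0, 0.3])

```text
time_s: 28.37
tool_pos: [0.4396, -0.1571, 0.0158]
tool_rot: [-84.7, 89.9, -1.9]
force: [-0.1, 0.1, 0.3]
grip_width: 0.0546
```

Request:
servo_tool(rows=[0, 0, 0, 0, 0.3, 0, 0, 0, 0, 0.3, 0, 0, 15, 0, 0.3, 0, 0, 45, 0, 0.3, 0, 0, 85, 0, 0, 0, 0, 110, 0, 0, 0, 0, 110, 0, 0])

```text
time_s: 28.95
tool_pos: [0.4428, -0.1581, 0.1308]
tool_rot: [-88.3, 89.4, -5.5]
force: [1.4, -0.1, 0.1]
grip_width: 0.074
```

Request:
servo_tool(rows=[0, -35, 10, 0, 0, 0, -70, 20, 0, 0, 0, -105, 30, 0, 0, 0, -140, 40, 0, 0, 0, -175, 50, 0, 0, 0, -210, 60, 0, 0, 0, -245, 60, 0, 0, 0, -270, 60, 0, 0, 0, -270, 60, 0, 0, 0, -270, 60, 0, 0])

```text
time_s: 29.78
tool_pos: [0.4375, -0.4283, 0.1839]
tool_rot: [95.9, 89.9, 178.5]
force: [0.9, 0.2, 0.5]
grip_width: 0.0872
```

```bash
python3 - <<'E'
from h import *
state()
for n in ("top","side"):
    p=read_camera(n); cv2.imwrite(f"pics/f_{n}.png",p["frame"])
    for k in NAMES:
        for d in cut_out(k,p)[:3]:
            if d["score"]<.4: continue
            try: print(n,k,round(d["score"],2),*fit(k,world(p,d["pixels"])))
            except Exception as e: print(n,k,e)
E
```

```text
t 29.78 tcp [ 437.5 -428.3  183.9] xaxis [-0.002  0.    -1.   ] jaw 82.6 w 87.2 F [0.9 0.2 0.5] q [  8.  17.  41.  92. -11.  76. 134.]
top blue_tray 0.81 [475.5 146.3] [234.  119.7] -86.6 [-0.   4.7 16.7] 3755
top yellow_tray 0.73 [ 439.1 -160.2] [230.7 117.7] 83.6 [-0.1  4.1 14.9] 4292
top brown_bar 0.97 [471.5 225.5] [83.8 34.8] 4.2 [ 8.  38.7 42.7] 588
top red_bar 0.77 [481.5  61.2] [83.5 34.7] 2.9 [10.4 39.  42.5] 581
top green_bar 0.83 [ 658.5 -446.6] [82.2 34.7] 38.4 [ 7.1 34.8 39. ] 542
top green_bar 0.82 [ 545.9 -489.5] [62.6 35. ] -24.4 [ 5.3 34.6 38.9] 425
top green_bar 0.74 [ 428.8 -238.9] [83.6 34.1] -7.8 [ 9.5 39.  42.6] 612
top white_bar 0.88 [ 643.8 -142.8] [84.  35.4] 77.4 [-2.  34.9 39.1] 570
top white_bar 0.43 [476.5 143.2] [197.4  83.6] -86.5 [-0.1  4.7 16.5] 38
top napkin_ring 0.53 [476.7 143.1] [45.1 41.4] 73.2 [ 4.7 31.9 44.7] 71
top beaker 0.8 [ 439.7 -157.2] [43.4 42.7] -70.5 [ 6.2 12.8 63.5] 55
top spool 0.85 [613.6 306.9] [50.1 47.9] 45.1 [ 0.9 40.5 44.7] 395
top spool 0.52 [481.2  60.9] [83.7 33.6] 4.3 [16.7 39.1 42.6] 574
side blue_tray 0.66 [477.4 142.2] [232.2 129.7] -86.3 [-0.8  5.5 16. ] 2348
side brown_bar 0.64 [469.4 224.1] [83.8 38.4] 5.1 [ 4.8 36.2 42.8] 423
side red_bar 0.76 [479.4  58.8] [86.1 36.7] 5.0 [ 6.3 37.3 42.7] 502
side green_bar 0.85 [ 428.1 -240.5] [84.7 36.9] -7.6 [ 8.1 38.3 42.9] 729
side green_bar 0.78 [ 535.3 -486. ] [85.8 36.1] -23.9 [-0.2 34.8 39.1] 903
side green_bar 0.72 [ 658.  -447.4] [85.1 33.3] 38.2 [ 3.1 35.3 39.2] 243
side white_bar 0.66 [ 642.1 -143. ] [85.7 36. ] 76.0 [ 7.1 34.  38.9] 497
side napkin_ring 0.88 [477.1 142.3] [49.3 42.1] 51.7 [ 7.  27.2 43.6] 156
side beaker 0.86 [ 439.7 -157.7] [47.2 42.1] 47.8 [ 7.5 41.1 62.6] 174
side spool 0.88 [611.1 306.5] [49.6 49.4] 31.6 [-1.5 36.9 44.9] 227
side spool 0.4 [ 439.2 -158.5] [45.2 40.8] 55.1 [ 7.5 40.4 62.5] 146
```

View pics/f_top.png

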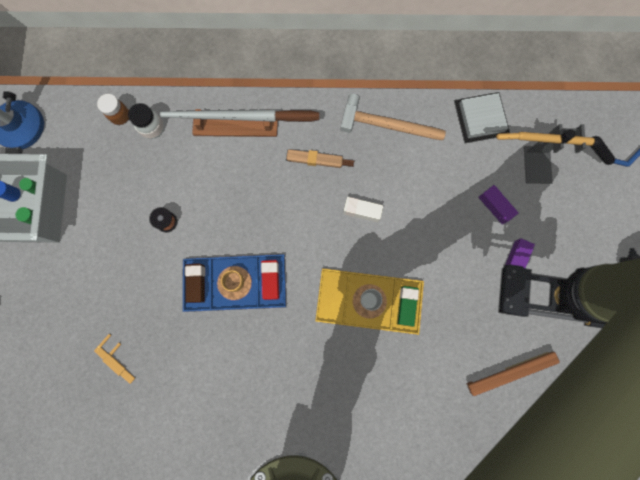

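View pics/f_side.png

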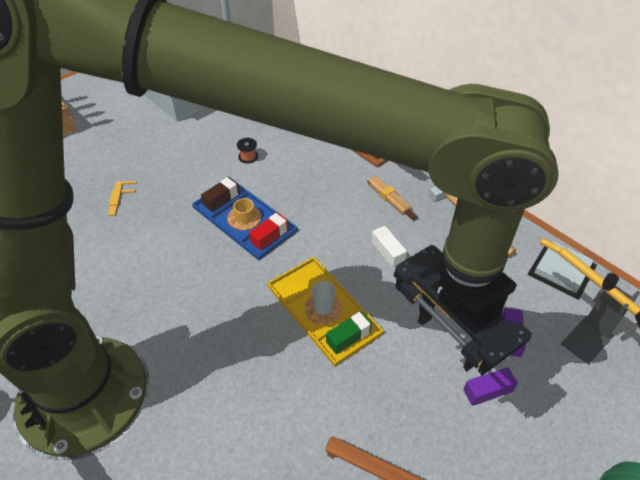

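Final views: brown, ring and red are in the blue tray (195,283), (234,283), (270,280). The beaker and green bar are in the yellow tray (370,300), (408,307). White bar and spool have not moved, and the arm is clear.

Request:
servo_tool(rows=[0, 0, 0, 0, 0, 0, 0, 0, 0, 0, 0, 0, 0, 0, 0, 0, 0, 0, 0, 0])

```text
time_s: 31.12
tool_pos: [0.4388, -0.427, 0.185]
tool_rot: [10.4, 90.0, 93.2]
force: [0.4, 0.1, 0.5]
grip_width: 0.0871
```

```bash
python3 -c "
from cell import *
print(sign_off())"
```

```text
the job is handed in; nothing more can be done
None
```

Both jobs are made up and handed in at about 31 s. The blue tray holds the napkin ring on its pad with the brown and red bars in the two end compartments. The yellow tray holds the beaker on its pad with the green bar in one end compartment.

**Last checks (top and side cameras):**
- Every bar and metal piece measured within about 4 mm of its target, against the smallest limit of 14 mm.
- Top heights fit flat bars on the tray floor and upright pieces on the pads: bars about 40 mm, ring about 43 mm, beaker about 62 mm.
- The white bar and spool read within 2 mm of their starting places. I left both purple look-alikes alone.

**What disagreed:**
- **Fingertip position:** the interface puts the fingertips 11 mm ahead of the TCP, but the wrist depth showed them about 18.5 mm behind it. My first grasp of the brown bar therefore closed above it without touching it. I used the measured value from then on, and every later grasp held.
- **Final tray readings:** the side camera did not report the yellow tray. The tray outlines from the other views, partly hidden by their contents, were 2–6 mm too large. I judged the placings mainly against the tray poses measured at the start; the fits after loading agreed with these to about 3 mm.

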